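# Line up the bisque beakers by size on the ware board

## Robot

A 6-joint arm with a two-finger parallel gripper is mounted at the origin on the work surface. World frame = base frame: x ahead of the robot, y to its left, z up, the work surface at z = 0. Lengths are in m, angles in rad, forces in N, time in s.
With the tool pointing down it reaches from about 0.25 to 0.725 m from the base axis. Payload 4 kg.
Tool frame: the origin (TCP) lies midway between the tips of the shut fingers; the grasp point (between the pads) lies 19 mm behind it (bot.grasp_offset is the distance from the TCP to the grasp point, in m); z points along the fingers, y is the direction in which the jaws open and shut (so a half turn about z gives the same grasp; the last joint's range is limited). The gripper opens to 85 mm and grips with 20 to 120 N. Pads are 22 mm wide; open, the fingers measure 114 mm over their backs; the gripper's body (76 mm by 85 mm) begins 54 mm behind the grasp point. The pads swing forward as they close: fully open they stand 13 mm farther back than shut.
Start: joints at [1.137, 0.241, 0.005, 1.335, 0, 1.571], TCP at [0.21, 0.454, 0.208] pointing down, gripper open.
Joint ranges: [-2.72, 2.72], [-1.05, 1.87], [-1.09, 1.28], [-1.99, 2.15], [-1.42, 1.44], [-3.14, 3.14]. Speed limits (rad/s): [2.79, 2.79, 3.14, 3.14, 3.14, 3.14].

## Interface

Orientations are given as a unit quaternion [x, y, z, w].
In Python, from workcell import sensors, optics, bot gives the robot as it stands.
- The arm moves only by the tool apply_moves, never from a script. Its argument "plan" is one flat list of numbers, 6 for each row, row after row: the shift along the tool's x, y, z in m, then the turn, a rotation vector about the tool's x, y, z in rad. In form: [tx, ty, tz, ax, ay, az, tx, ty, tz, ax, ay, az, ...]. A call has 1 to 12 rows; each row is the pose to reach, as a shift and turn from the pose commanded when the call began, along the tool's axes at that moment; what a row does not reach only later rows make up. A row lasts 1/12 s, in which the tool goes at most 41.7 mm and 7.16 degrees, less where a joint would pass 70% of its speed; a pose out of reach is approached as far as the arm can. A call with a gripper value outside its range is refused whole. "grip" is the finger opening in m, from 0 to 0.0854, set as the call begins (left out, the last holds). The fingers move at their own pace and stop on an object; the grip force is fixed at half the most. Time passes only in rows, so rows that repeat a pose let the fingers close. It gives the time, the measured TCP pose, the force and the opening at its end, in the units of the state.
- sensors.get_obs(): the state, without advancing time (a new reading comes with each control period).
- optics.camera(name): name is "side" or "top"; returns a dict with "pixels" (400x640x3 uint8, red, green, blue), "fx", "fy", "cx", "cy" (pixels), "pose" (4x4, takes a point from camera to world coordinates). Camera axes: x right, y up, looking along -z (the intrinsics and any distortion apply to the point x, -y, -z); pixel columns grow to the right and rows downward; lengths in m; the calibration is good to about 2 mm. A picture is of the moment at which its call begins. There is no depth.
- bot.job_done(): hands the job in, once; it reports no verdict.
The state is a dict: "clock": time; "joint_pos": joint angles; "joint_vel": joint speeds; "tau": joint torques, N m; "eef_pos": TCP position; "tool_rot": TCP orientation; "ft_force": force on the tool from outside, world axes, zero at the start; "ft_torque": the same for the moment, N m; "grip_width": finger opening in m.
Only numpy, scipy, OpenCV 4.12 (cv2) and the standard library are available. Lean on these libraries where they do the work, as an engineer would, in place of code of your own. Each camera call takes 0.05 s, during which the arm holds its last target.

## Task

Line the four bisque beakers up by size on the ware board for glazing: one on each plaster disc, upright and centred, with the largest on the disc next to the square kiln prop and each one after it smaller, down to the smallest at the far end of the row. They are brittle: carry each one and set it down on its disc before letting go, and never let one drop.

Things in the scene. Friction and masses are not known exactly. Their poses are not given: they have to be found in the camera images.
- pot_a: open bisque-fired clay beaker, upright, straight round wall 5 mm thick, outside diameter 52 mm, 92 mm high (second largest of the four); origin at the centre of its underside, z up; about 140 g
- pot_b: open bisque-fired clay beaker, upright, straight round wall 5 mm thick, outside diameter 40 mm, 60 mm high (the smallest of the four); origin at the centre of its underside, z up; about 70 g
- pot_c: open bisque-fired clay beaker, upright, straight round wall 5 mm thick, outside diameter 58 mm, 108 mm high (the largest of the four); origin at the centre of its underside, z up; about 190 g
- pot_d: open bisque-fired clay beaker, upright, straight round wall 5 mm thick, outside diameter 46 mm, 76 mm high (second smallest of the four); origin at the centre of its underside, z up; about 100 g
- bat_p: one of four alike white plaster discs, 76 mm diameter, 6 mm thick, fixed in a row on the ware board with 85 mm between neighbouring centres; which of the four lies where in the row changes; origin at the centre of its underside (12 mm above the table), its top is 18 mm above the table
- bat_q: one of four alike white plaster discs, 76 mm diameter, 6 mm thick, fixed in a row on the ware board with 85 mm between neighbouring centres; which of the four lies where in the row changes; origin at the centre of its underside (12 mm above the table), its top is 18 mm above the table
- bat_r: one of four alike white plaster discs, 76 mm diameter, 6 mm thick, fixed in a row on the ware board with 85 mm between neighbouring centres; which of the four lies where in the row changes; origin at the centre of its underside (12 mm above the table), its top is 18 mm above the table
- bat_s: one of four alike white plaster discs, 76 mm diameter, 6 mm thick, fixed in a row on the ware board with 85 mm between neighbouring centres; which of the four lies where in the row changes; origin at the centre of its underside (12 mm above the table), its top is 18 mm above the table
- prop: kiln prop: cream square block 40 x 40 x 65 mm high, fixed upright at one end of the ware board (either end), in line with the discs and 89.5 mm beyond the centre of the nearest one; origin at the centre of its underside, 12 mm above the table. A small lidded green glass jar, 48 mm wide and 50 mm high, is fixed at the other end instead
- board: ware board: dark wooden board fixed to the table, 110 mm (x) by 530 mm (y) by 12 mm thick; origin at the centre of its underside; its y axis runs along the row of discs, which is centred on it; discs, kiln prop and jar stand on it
Not all that is in view belongs to the job. What is shaped like the pot_a but orange, pink or red is not meant.

How it is judged:
By the outcome, as a careful person would: the job done as asked, in the order asked, and still so for the second after the job is handed in, with the robot touching nothing.
It also fails if it takes over 109 s, if anything falls off the work surface, if the arm or the gripper's body presses on something with over 40 N, if the wrist force passes 120 N, or if a joint passes its speed limit or range.

## Working session

There is one attempt and no reset: what is moved stays moved. The work goes in short steps, Python scripts to look and compute and a tool call to move; the robot and the scene stay as the last step left them, time stands still between calls to the robot, and variables do not carry over. Pictures are saved under pics/ and viewed, and the job is handed in when it is done.

Besides the shell and the picture viewer there is one more tool, called after ">>>" by a JSON object that holds its "name" and its "arguments". apply_moves: Moves the arm, as the interface text tells. Its arguments: {"type":"object","properties":{"plan":{"type":"array","items":{"type":"number"}},"grip":{"type":"number"}},"required":["plan"]}

```bash
mkdir -p pics; ls; python3 - <<'E'
from workcell import sensors, optics, bot
import cv2,numpy as np
np.set_printoptions(precision=4,suppress=True)
for n in("side","top"):
    c=optics.camera(n); cv2.imwrite(f"pics/{n}0.png",c["pixels"][:,:,::-1])
    print(n,{k:v for k,v in c.items() if k!="pixels"})
print(sensors.get_obs())
print(bot.grasp_offset)
E
```

```text
pics
side {'fx': 400.9590194650696, 'fy': 400.9590194650696, 'cx': 321.9852590863457, 'cy': 203.30638377525955, 'pose': array([[ 0.7865,  0.4633, -0.4084,  0.0764],
       [-0.6176,  0.5939, -0.5156, -0.6067],
       [ 0.0037,  0.6578,  0.7532,  0.8684],
       [ 0.    ,  0.    ,  0.    ,  1.    ]])}
top {'fx': 488.8073311988758, 'fy': 488.8073311988758, 'cx': 320.2795391803804, 'cy': 205.5615832614382, 'pose': array([[ 0.0208,  0.9863, -0.1634,  0.3001],
       [-0.9993,  0.0256,  0.0279, -0.0202],
       [ 0.0317,  0.1627,  0.9862,  1.1944],
       [ 0.    ,  0.    ,  0.    ,  1.    ]])}
{'clock': 0.1, 'joint_pos': array([ 1.137 ,  0.2414,  0.0039,  1.3352, -0.    ,  1.5708]), 'joint_vel': array([-0.0012, -0.0024,  0.0024,  0.0014,  0.0007, -0.0001]), 'tau': array([  0.0007, -37.3138,  25.301 ,   0.0109,   0.    ,  -0.    ]), 'eef_pos': array([0.2099, 0.4531, 0.2074]), 'tool_rot': array([ 0.2152,  0.9766, -0.0009, -0.0002]), 'ft_force': array([ 0.0363, -0.5758,  1.2757]), 'ft_torque': array([-0.0382,  0.0159, -0.027 ]), 'grip_width': 0.08557869834142548}
0.0187
```

View pics/side0.png

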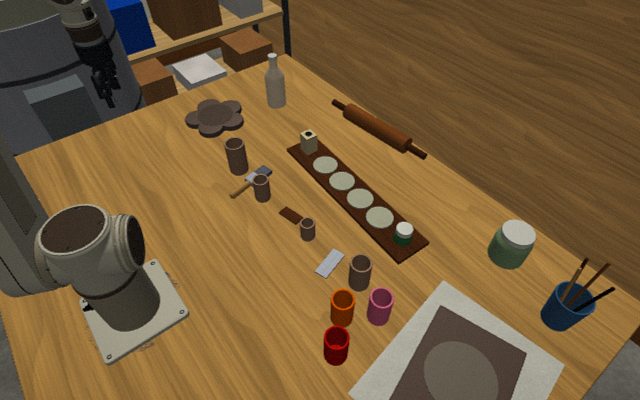

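View pics/top0.png

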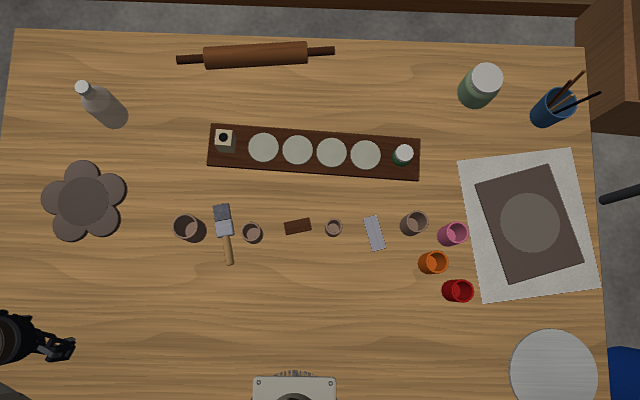

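The side view shows the prop at (308,140), the left (+y) end of the board, and the jar at (403,233). In the top view the bisque beakers are near (188,228), (252,232), (333,227) and (414,222). The orange, pink and red ones on the right are decoys. I'll measure next.

```bash
cat > h.py <<'E'
from workcell import sensors, optics, bot
import cv2,numpy as np
np.set_printoptions(precision=4,suppress=True)
def ray(c,u,v):
    d=np.array([(u-c["cx"])/c["fx"],-(v-c["cy"])/c["fy"],-1.0]); P=np.array(c["pose"])
    return P[:3,3],P[:3,:3]@d
def onz(c,u,v,z):
    o,d=ray(c,u,v); return o+d*(z-o[2])/d[2]
def proj(c,p):
    P=np.array(c["pose"]); q=P[:3,:3].T@(np.array(p)-P[:3,3]); return np.array([c["cx"]+c["fx"]*q[0]/-q[2], c["cy"]-c["fy"]*q[1]/-q[2]])
E
python3 - <<'E'
from h import *
for n,rois in (("top",[(165,205,215,250),(238,215,270,250),(320,213,346,242),(396,205,432,242)]),("side",[(220,132,252,180),(248,170,275,205),(295,213,322,245),(345,250,376,295)])):
    c=optics.camera(n); im=c["pixels"]; bgr=im[:,:,::-1].copy(); hsv=cv2.cvtColor(bgr,cv2.COLOR_BGR2HSV)
    m=((hsv[...,1]<45)&(hsv[...,2]>120)).astype(np.uint8)
    k,l,s,cen=cv2.connectedComponentsWithStats(m)
    for i in range(1,k):
        if 250<s[i,4]<1500: print(n,s[i],cen[i],onz(c,*cen[i],.018))
    tiles=[cv2.resize(bgr[b-4:d+4,a-4:e+4],(400,int(400*(d-b+8)/(e-a+8))),interpolation=cv2.INTER_CUBIC)[:290] if 0 else cv2.resize(bgr[b:b+48,a:a+50],(400,290),interpolation=cv2.INTER_NEAREST) for a,b,e,d in rois]
    cv2.imwrite(f"pics/{n}_z.png",np.vstack([np.hstack(tiles[:2]),np.hstack(tiles[2:])]))
    # pot colour sample
    for a,b,e,d in rois:
        print(hsv[(b+d)//2,a:e:3].tolist())
E
```

```text
top [471  62  32  30 743] [486.9785  76.8641] [ 0.8427 -0.4767  0.018 ]
top [249 133  29  29 672] [263.0208 146.7664] [0.6391 0.0917 0.018 ]
top [283 135  29  29 672] [297.0759 149.256 ] [0.6352 0.0072 0.018 ]
top [317 138  30  29 673] [331.1694 151.8856] [ 0.631  -0.0777  0.018 ]
top [351 140  30  29 675] [365.2119 154.3289] [ 0.6272 -0.1627  0.018 ]
top [363 215  23  36 476] [374.1639 232.6765] [ 0.4317 -0.1856  0.018 ]
[[17, 120, 142], [17, 122, 144], [16, 113, 145], [14, 85, 33], [11, 87, 47], [11, 83, 49], [11, 85, 48], [12, 79, 103], [12, 77, 126], [12, 76, 127], [12, 76, 134], [12, 81, 41], [11, 85, 48], [8, 73, 42], [16, 121, 154], [16, 118, 145], [16, 124, 146]]
[[17, 118, 143], [10, 68, 136], [10, 85, 45], [10, 78, 105], [11, 75, 125], [12, 78, 125], [12, 77, 126], [12, 76, 135], [15, 107, 62], [16, 119, 141], [17, 121, 141]]
[[16, 121, 133], [17, 124, 134], [12, 72, 141], [11, 78, 124], [11, 79, 123], [12, 78, 125], [11, 82, 106], [11, 79, 123], [17, 123, 133]]
[[17, 121, 131], [16, 114, 116], [12, 82, 81], [11, 82, 75], [11, 83, 117], [11, 78, 121], [12, 79, 122], [12, 79
[... 553 characters left out ...]
.4252  0.018 ]
side [315 249  29  29 388] [329.2784 262.8144] [ 0.4302 -0.1907  0.018 ]
[[18, 152, 164], [18, 154, 179], [17, 153, 135], [12, 110, 58], [11, 112, 64], [12, 123, 62], [12, 95, 59], [13, 111, 55], [15, 115, 53], [17, 155, 156], [18, 155, 176]]
[[17, 149, 103], [18, 160, 179], [12, 100, 56], [12, 95, 59], [12, 109, 63], [14, 111, 60], [10, 107, 57], [18, 140, 73], [18, 157, 164]]
[[17, 157, 164], [18, 161, 150], [14, 123, 56], [14, 106, 58], [17, 118, 56], [13, 105, 61], [9, 101, 48], [19, 156, 167], [18, 154, 172]]
[[19, 157, 154], [18, 162, 131], [13, 107, 50], [12, 110, 58], [12, 97, 58], [15, 120, 96], [13, 101, 93], [11, 94, 54], [8, 95, 59], [18, 156, 172], [17, 159, 154]]
```

View pics/top_z.png

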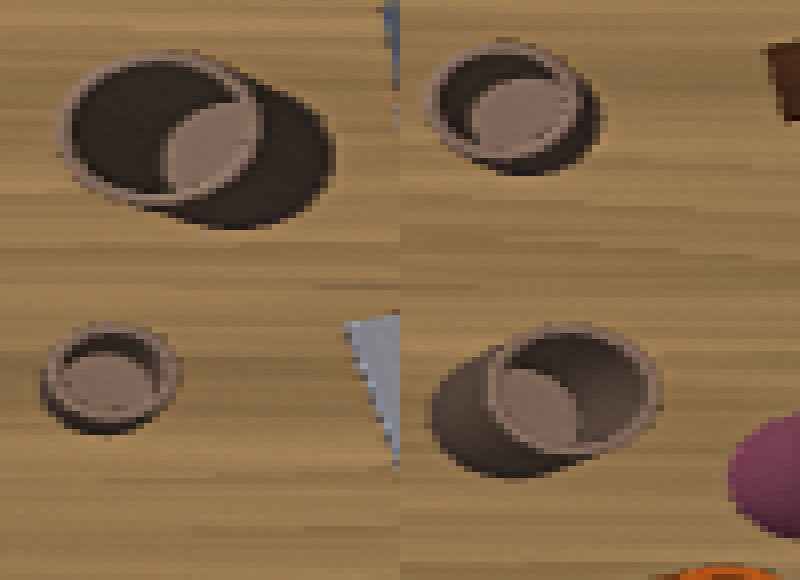

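View pics/side_z.png

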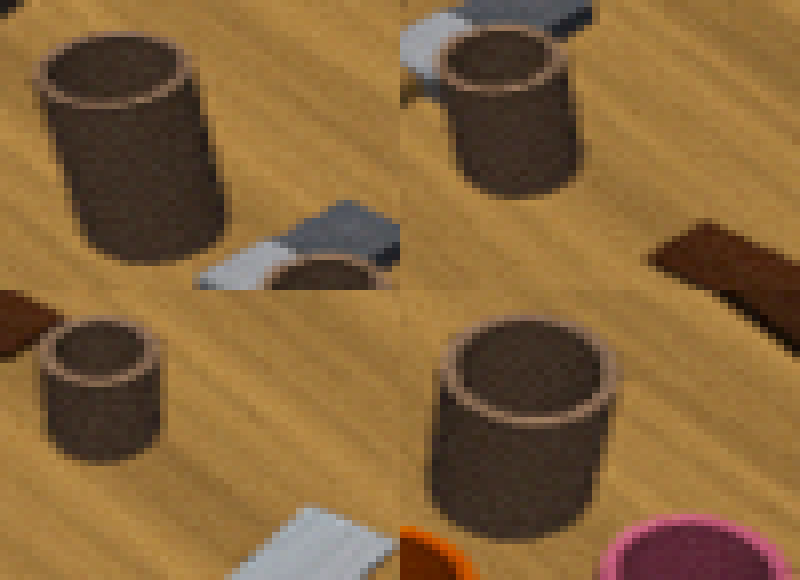

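```bash
python3 - <<'E'
from h import *
t=optics.camera("top"); s=optics.camera("side")
R={'c':((185.1,226.3),(234.5,143.5),.108),'d':((251.0,231.6),(260.9,179.9),.076),'b':((333.9,226.8),(307.5,223.1),.060),'a':((417.9,221.5),(361,263.4),.092)}
for k,(a,b,z) in R.items():
    p=onz(t,a[0]-.5,a[1]-.5,z);q=onz(s,b[0]-.5,b[1]-.5,z); print(k,p,q,(p+q)/2)
print("prop",onz(t,225,139,.077))
E
```

```text
c [0.4268 0.2493 0.108 ] [0.431  0.2528 0.108 ] [0.4289 0.251  0.108 ]
d [0.422  0.1068 0.076 ] [0.426  0.1095 0.076 ] [0.424  0.1082 0.076 ]
b [ 0.4397 -0.084   0.06  ] [ 0.4437 -0.0814  0.06  ] [ 0.4417 -0.0827  0.06  ]
a [ 0.4527 -0.2745  0.092 ] [ 0.4553 -0.2708  0.092 ] [ 0.454  -0.2726  0.092 ]
prop [0.6383 0.1761 0.077 ]
```

>>> {"name": "apply_moves", "arguments": {"plan": [-0.0255,-0.008,0,0,0,0.1,-0.051,-0.0165,0,0,0,0.205,-0.077,-0.025,0,0,0,0.31,-0.103,-0.0335,0,0,0,0.413,-0.129,-0.042,0,0,0,0.517,-0.155,-0.05,0,0,0,0.62,-0.181,-0.0585,0,0,0,0.724,-0.207,-0.067,0,0,0,0.827,-0.2325,-0.0755,0,0,0,0.93,-0.258,-0.084,0,0,0,1.034,-0.284,-0.092,0,0,0,1.137,-0.284,-0.092,0,0,0,1.137], "grip": 0.0854}}

```text
clock: 1.3
eef_pos: [0.4322, 0.248, 0.208]
tool_rot: [0.71, 0.704, 0.0, 0.001]
ft_force: [0.7, 0.0, 0.6]
grip_width: 0.0855
```

```bash
python3 - <<'E'
from h import *
o=sensors.get_obs(); print(o["eef_pos"],o["tool_rot"],o["grip_width"],o["joint_pos"],o["ft_force"])
c=optics.camera("top"); s=optics.camera("side")
cv2.imwrite("pics/t1.png",cv2.resize(c["pixels"][150:290,100:500,::-1],(800,280),interpolation=cv2.INTER_NEAREST)); cv2.imwrite("pics/s1.png",cv2.resize(s["pixels"][30:230,140:440,::-1],(800,533)))
# decoys: rim of orange/red/pink
hsv=cv2.cvtColor(c["pixels"][:,:,::-1].copy(),cv2.COLOR_BGR2HSV)
m=((hsv[...,1]>70)&((hsv[...,0]>160)|(hsv[...,0]<10))).astype(np.uint8)
k,l,st,cen=cv2.connectedComponentsWithStats(m)
for i in range(1,k):
    if st[i,4]>200: print(st[i],[onz(c,st[i,0],cen[i][1],.09),onz(c,cen[i][0],st[i,1],.09)])
E
```

```text
[0.4322 0.248  0.208 ] [0.71   0.7042 0.0002 0.001 ] 0.08554818160425585 [ 0.5222  0.2366 -0.0007  1.3327 -0.0019  2.1011] [0.7414 0.0446 0.6444]
[437 221  32  26 625] [array([ 0.425 , -0.3197,  0.09  ]), array([ 0.455 , -0.3564,  0.09  ])]
[441 279  34  24 634] [array([ 0.2971, -0.3264,  0.09  ]), array([ 0.3233, -0.3642,  0.09  ])]
```

View pics/t1.png

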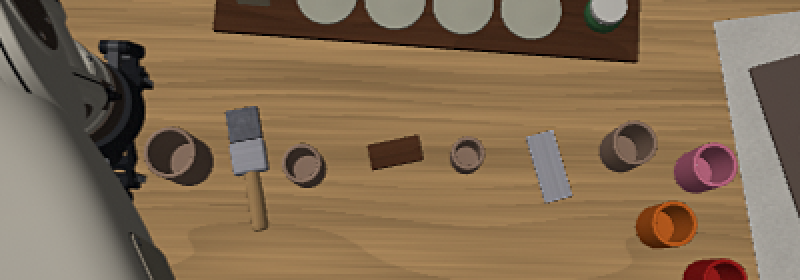

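View pics/s1.png

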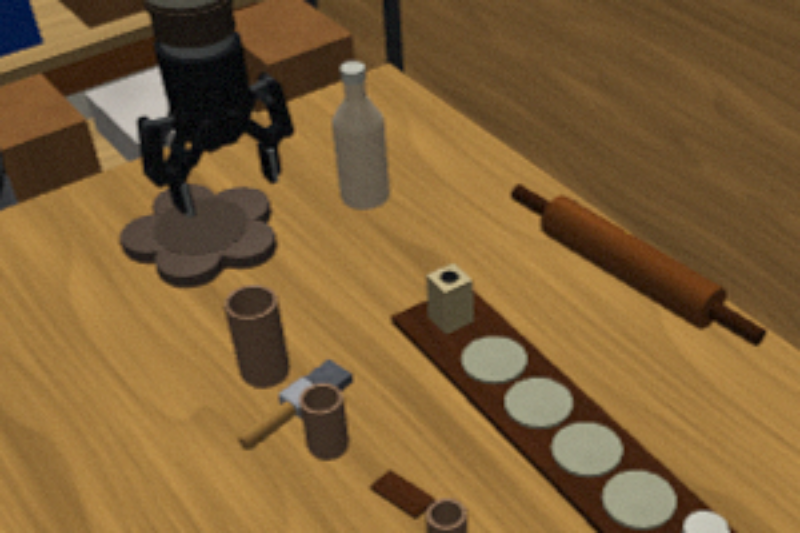

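```bash
python3 - <<'E'
from h import *
o=sensors.get_obs(); p=o["eef_pos"];print(p,o["tool_rot"])
for n in("top","side"):
    c=optics.camera(n)
    print(n,proj(c,p),proj(c,p+[.0427,0,.013]),proj(c,p+[-.0427,0,.013]))
o=sensors.get_obs();print(o["eef_pos"],o["tool_rot"],o["clock"])
E
```

```text
[0.4296 0.2501 0.208 ] [ 0.7076  0.7066 -0.0002 -0.0002]
top [172.2767 218.3569] [172.0417 196.3843] [169.0056 238.8469]
side [228.0556 115.186 ] [241.0727 105.3919] [212.9035 117.1776]
[0.4287 0.2511 0.2081] [ 0.7067  0.7075 -0.0002 -0.0003] 1.5
```

```bash
python3 - <<'E'
from h import *
p=sensors.get_obs()["eef_pos"]
s=optics.camera("side"); im=s["pixels"][:,:,::-1].copy()
for q in (p,p+[.0427,0,.013],p+[-.0427,0,.013]):
    u,v=proj(s,q); im[int(round(v)),int(round(u))]=(0,0,255)
c=optics.camera("top"); im2=c["pixels"][:,:,::-1].copy()
for q in (p,p+[.0427,0,.013],p+[-.0427,0,.013]):
    u,v=proj(c,q); im2[int(round(v)),int(round(u))]=(0,0,255)
cv2.imwrite("pics/s2.png",np.hstack([cv2.resize(im[60:160,180:280],(400,400),interpolation=cv2.INTER_NEAREST),cv2.resize(im2[170:270,130:230],(400,400),interpolation=cv2.INTER_NEAREST)]))
E
```

```text
(no output)
```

View pics/s2.png

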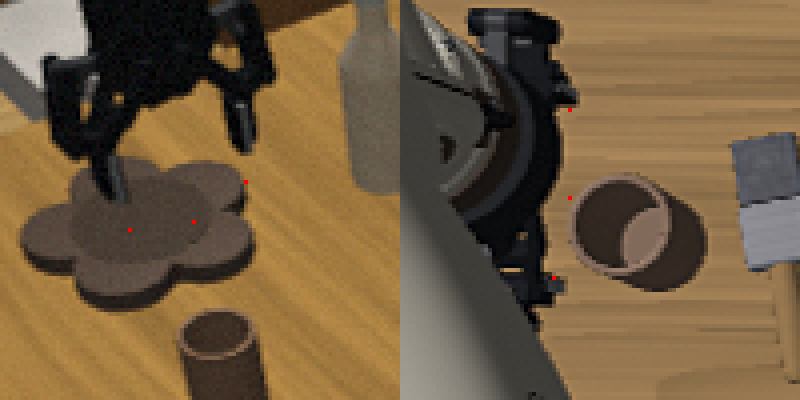

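>>> {"name": "apply_moves", "arguments": {"plan": [0,0,0.015,0,0,0,0,0,0.033,0,0,0,0,0,0.051,0,0,0,0,0,0.069,0,0,0,0,0,0.087,0,0,0,0,0,0.105,0,0,0,0,0,0.122,0,0,0,0,0,0.137,0,0,0,0,0,0.148,0,0,0,0,0,0.156,0,0,0,0,0,0.156,0,0,0,0,0,0.156,0,0,0]}}

```text
clock: 2.6
eef_pos: [0.4287, 0.2513, 0.0522]
tool_rot: [0.707, 0.708, -0.0, -0.0]
ft_force: [0.9, -0.5, -0.2]
grip_width: 0.0854
```

```bash
python3 - <<'E'
from h import *
o=sensors.get_obs();print(o["eef_pos"],o["ft_force"])
s=optics.camera("side"); im=s["pixels"][:,:,::-1].copy()
c=optics.camera("top"); im2=c["pixels"][:,:,::-1].copy()
cv2.imwrite("pics/s3.png",np.hstack([cv2.resize(im[90:190,190:290],(400,400),interpolation=cv2.INTER_NEAREST),cv2.resize(im2[170:270,130:230],(400,400),interpolation=cv2.INTER_NEAREST)]))
E
```

```text
[0.4287 0.2513 0.0522] [ 0.883  -0.4964 -0.2148]
```

View pics/s3.png

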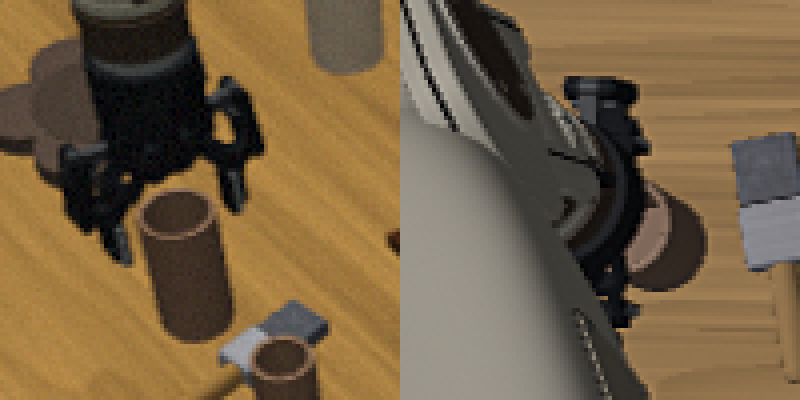

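```bash
python3 - <<'E'
from h import *
s=optics.camera("side");c=optics.camera("top")
def tri(u,v):
    A=[];b=[]
    for o,d in(ray(c,*u),ray(s,*v)):
        d=d/np.linalg.norm(d);M=np.eye(3)-np.outer(d,d);A.append(M);b.append(M@o)
    A=np.vstack(A);b=np.hstack(b);x=np.linalg.lstsq(A,b,rcond=None)[0];return x,np.linalg.norm(A@x-b)
print(tri((189,227),(234.5,149)))
print(tri((191,205),(190+237/4,90+210/4)),tri((187,249.5),(220,90+262/4)))
print(proj(c,(.4287,.2513,.086)),proj(s,(.4287,.2513,.086)),proj(c,(.4287,.2513,.108)),proj(s,(.4287,.2513,.108)))
E
```

```text
(array([0.4252, 0.2427, 0.0954]), np.float64(0.0008539017425655647))
(array([0.4749, 0.2417, 0.0948]), np.float64(0.001648539129190189)) (array([0.3763, 0.2429, 0.0966]), np.float64(0.001706165684023298))
[186.1091 226.1085] [234.777  149.3571] [183.7397 224.9065] [233.5582 143.5797]
```

>>> {"name": "apply_moves", "arguments": {"plan": [0,0,0,0,0,0,0,0,0,0,0,0,0,0,0,0,0,0,0,0,0,0,0,0,0,0,0,0,0,0,0,0,0,0,0,0,0,0,0,0,0,0,0,0,0,0,0,0], "grip": 0.05}}

```text
clock: 3.47
eef_pos: [0.4299, 0.2511, 0.0531]
tool_rot: [0.707, 0.707, 0.001, 0.0]
ft_force: [0.4, -0.5, 5.8]
grip_width: 0.0561
```

```bash
python3 - <<'E'
from h import *
o=sensors.get_obs();print(o["eef_pos"],o["ft_force"],o["grip_width"])
s=optics.camera("side"); im=s["pixels"][:,:,::-1].copy()
p=o["eef_pos"]
for q in (p+[-.029,-.011,.0],p+[-.029,-.011,.038]):
    u,v=proj(s,q); im[int(round(v)),int(round(u))]=(0,0,255)
cv2.imwrite("pics/s4.png",cv2.resize(im[90:190,190:290],(600,600),interpolation=cv2.INTER_NEAREST))
E
```

```text
[0.4299 0.2511 0.0531] [ 0.4045 -0.5414  5.8094] 0.056079233366592054
```

View pics/s4.png

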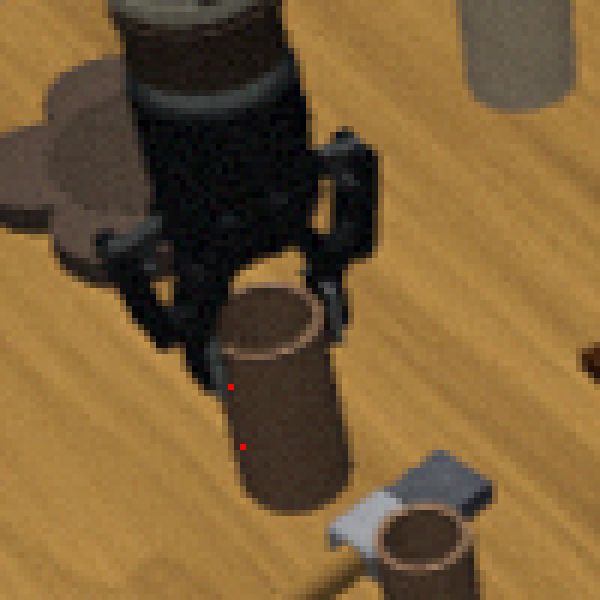

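>>> {"name": "apply_moves", "arguments": {"plan": [0,0,0,0,0,0,0,0,0,0,0,0,0,0,0.0,0,0,0,0,0,0.004,0,0,0,0,0,0.008,0,0,0,0,0,0.011,0,0,0,0,0,0.011,0,0,0], "grip": 0.075}}

```text
clock: 4.1
eef_pos: [0.4283, 0.2504, 0.0401]
tool_rot: [0.707, 0.707, -0.001, -0.0]
ft_force: [-0.6, 0.1, -0.4]
grip_width: 0.075
```

>>> {"name": "apply_moves", "arguments": {"plan": [0,0,0,0,0,0,0,0,0,0,0,0,0,0,0,0,0,0,0,0,0,0,0,0,0,0,0,0,0,0,0,0,0,0,0,0,0,0,0,0,0,0], "grip": 0.04}}

```text
clock: 4.68
eef_pos: [0.4296, 0.251, 0.0414]
tool_rot: [0.707, 0.707, 0.0, 0.0]
ft_force: [-0.2, -0.0, 0.7]
grip_width: 0.0568
```

>>> {"name": "apply_moves", "arguments": {"plan": [0,0,-0.004,0,0,0,0,0,-0.01,0,0,0,0,0,-0.018,0,0,0,0,0,-0.024,0,0,0,0,0,-0.028,0,0,0,0,0,-0.03,0,0,0,0,0,-0.03,0,0,0]}}

```text
clock: 5.27
eef_pos: [0.4296, 0.2511, 0.072]
tool_rot: [0.707, 0.707, 0.001, 0.0]
ft_force: [0.1, 0.3, -1.9]
grip_width: 0.0568
```

```bash
cat > pic.py <<'E'
from h import *
import sys
n,u0,v0,w=sys.argv[1],int(sys.argv[2]),int(sys.argv[3]),int(sys.argv[4])
o=sensors.get_obs();print(o["eef_pos"],o["tool_rot"],o["ft_force"],o["grip_width"],o["clock"])
s=optics.camera("side")["pixels"][:,:,::-1]
cv2.imwrite(n,cv2.resize(s[v0:v0+w*3//4,u0:u0+w],(640,480),interpolation=cv2.INTER_NEAREST))
E
python3 pic.py pics/s5.png 180 80 110
```

```text
[0.4296 0.2511 0.072 ] [0.7071 0.7071 0.0007 0.0002] [ 0.1373  0.3075 -1.8756] 0.05679180738915456 5.2667
```

View pics/s5.png

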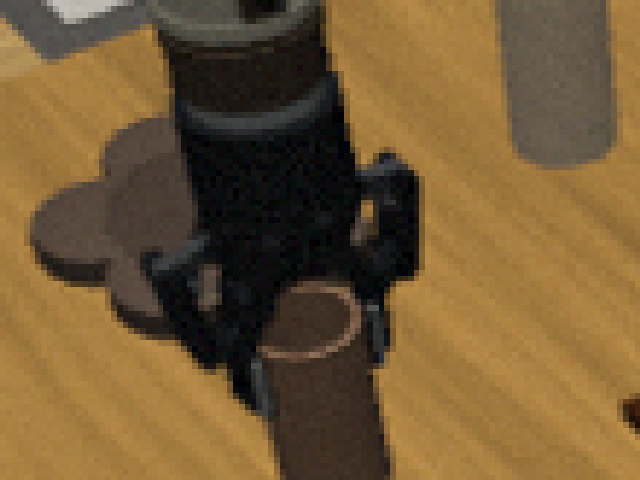

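>>> {"name": "apply_moves", "arguments": {"plan": [0,0,-0.01,0,0,0,0,0,-0.025,0,0,0,-0.004,0.005,-0.042,0,0,0,-0.012,0.016,-0.057,0,0,0,-0.024,0.032,-0.068,0,0,0,-0.038,0.051,-0.072,0,0,0,-0.053,0.071,-0.072,0,0,0,-0.068,0.091,-0.072,0,0,0,-0.083,0.111,-0.072,0,0,0,-0.098,0.131,-0.072,0,0,0,-0.112,0.15,-0.072,0,0,0,-0.125,0.167,-0.072,0,0,0]}}

```text
clock: 6.32
eef_pos: [0.5971, 0.1247, 0.1433]
tool_rot: [0.707, 0.707, -0.0, -0.0]
ft_force: [0.7, 0.4, -1.4]
grip_width: 0.0564
```

>>> {"name": "apply_moves", "arguments": {"plan": [-0.01,0.015,0,0,0,0,-0.02,0.028,0,0,0,0,-0.027,0.038,0,0,0,0,-0.031,0.043,0,0,0,0,-0.033,0.045,0,0,0,0,-0.033,0.045,0.005,0,0,0,-0.033,0.045,0.015,0,0,0,-0.033,0.045,0.028,0,0,0,-0.033,0.045,0.04,0,0,0,-0.033,0.045,0.05,0,0,0,-0.033,0.045,0.055,0,0,0,-0.033,0.045,0.055,0,0,0]}}

```text
clock: 7.32
eef_pos: [0.6394, 0.0931, 0.0861]
tool_rot: [0.707, 0.707, -0.002, -0.001]
ft_force: [-0.4, -0.2, -1.8]
grip_width: 0.0563
```

```bash
python3 pic.py pics/s6.png 250 70 140; python3 - <<'E'
from h import *
c=optics.camera("top");cv2.imwrite("pics/t6.png",cv2.resize(c["pixels"][90:210,190:440,::-1],(750,360),interpolation=cv2.INTER_NEAREST))
E
```

```text
[0.6394 0.0931 0.0861] [ 0.7069  0.7073 -0.0016 -0.0012] [-0.3531 -0.1597 -1.82  ] 0.056312124260128896 7.3167
```

View pics/s6.png

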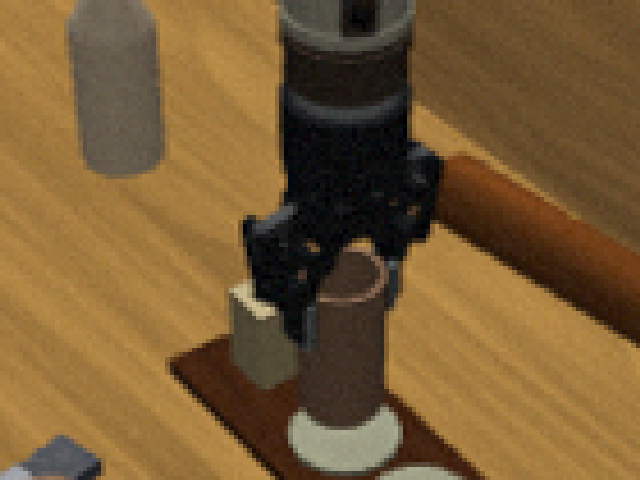

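View pics/t6.png

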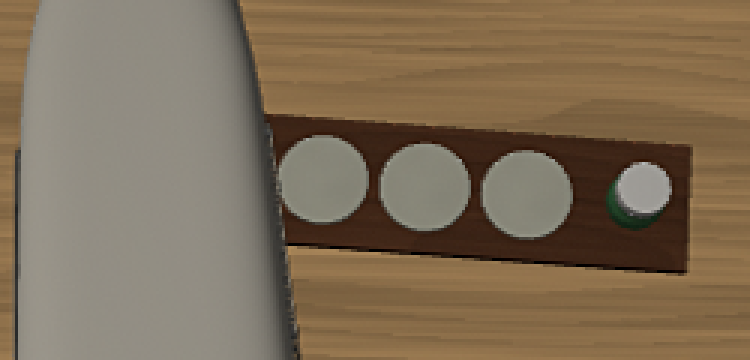

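```bash
python3 - <<'E'
from h import *
s=optics.camera("side")
for z in(.0447,.018):
    u,v=proj(s,(.6394,.0931,z));print(z,u,v,(u-250)*640/140,(v-70)*480/105)
    for dx,dy in((.04,0),(-.04,0),(0,.04),(0,-.04)): pass
# pot base: leftmost/rightmost columns + bottom of the bisque blob
print(proj(s,(.6407,.0930,.018)))
E
```

```text
0.0447 324.4934716882382 158.72538200692767 340.5415848605174 405.60174631738363
0.018 324.4204704181292 165.17250082224544 340.2078647685906 435.074289473122
[324.7725 165.0106]
```

>>> {"name": "apply_moves", "arguments": {"plan": [0,0,0.004,0,0,0,0,0,0.009,0,0,0,0,0,0.014,0,0,0,0,0,0.018,0,0,0,0,0,0.021,0,0,0,0,0,0.023,0,0,0,0,0,0.023,0,0,0,0,0,0.023,0,0,0]}}

```text
clock: 8.13
eef_pos: [0.6411, 0.0928, 0.065]
tool_rot: [0.707, 0.707, -0.0, -0.0]
ft_force: [0.7, 0.2, -1.7]
grip_width: 0.0565
```

```bash
python3 pic.py pics/s7.png 280 90 100
```

```text
[0.6411 0.0928 0.065 ] [ 0.7071  0.7071 -0.0001 -0.0001] [ 0.7137  0.2046 -1.7208] 0.056524566646426355 8.1333
```

View pics/s7.png

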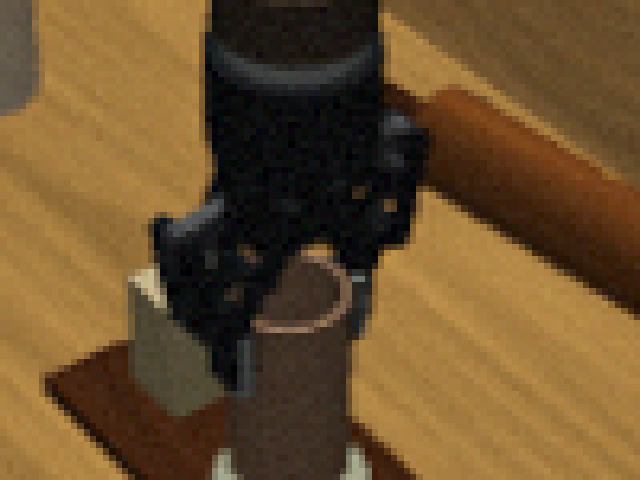

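>>> {"name": "apply_moves", "arguments": {"plan": [0,0,0.0015,0,0,0,0,0,0.003,0,0,0,0,0,0.004,0,0,0,0,0,0.005,0,0,0,0,0,0.005,0,0,0,0,0,0.005,0,0,0]}}

```text
clock: 8.68
eef_pos: [0.6411, 0.0928, 0.0601]
tool_rot: [0.707, 0.707, -0.0, -0.0]
ft_force: [-0.7, 0.2, -1.8]
grip_width: 0.0567
```

>>> {"name": "apply_moves", "arguments": {"plan": [0,0,0.0005,0,0,0,0,0,0.001,0,0,0,0,0,0.001,0,0,0,0,0,0.001,0,0,0]}}

```text
clock: 9.02
eef_pos: [0.6413, 0.0929, 0.0594]
tool_rot: [0.707, 0.707, 0.0, 0.0]
ft_force: [-0.3, -0.6, -0.3]
grip_width: 0.0563
```

>>> {"name": "apply_moves", "arguments": {"plan": [0,0,0.0004,0,0,0,0,0,0.0007,0,0,0,0,0,0.0007,0,0,0,0,0,0.0007,0,0,0]}}

```text
clock: 9.35
eef_pos: [0.6414, 0.0928, 0.0594]
tool_rot: [0.707, 0.707, 0.0, 0.0]
ft_force: [-3.0, 0.2, 6.0]
grip_width: 0.0567
```

```bash
python3 pic.py pics/s8.png 280 110 90
```

```text
[0.6414 0.0928 0.0594] [0.7071 0.7071 0.0003 0.0003] [-2.9711  0.2039  5.9626] 0.05671425241500706 9.35
```

View pics/s8.png

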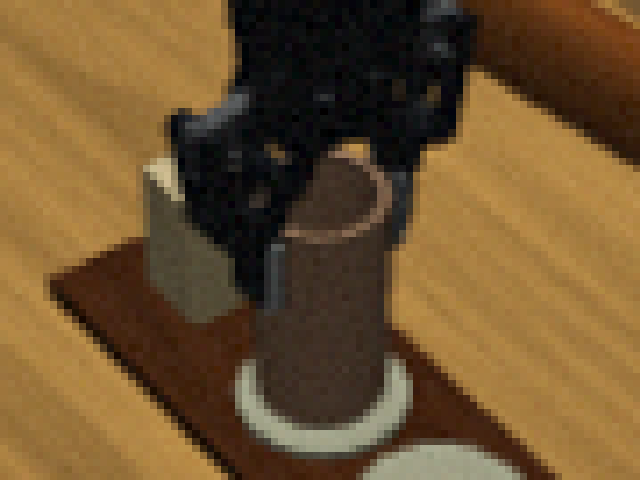

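>>> {"name": "apply_moves", "arguments": {"plan": [0,0,0,0,0,0,0,0,0,0,0,0,0,0,0,0,0,0,0,0,0,0,0,0,0,0,0,0,0,0,0,0,0,0,0,0], "grip": 0.0854}}

```text
clock: 9.9
eef_pos: [0.6411, 0.0929, 0.0583]
tool_rot: [0.707, 0.707, -0.0, -0.0]
ft_force: [0.4, 0.2, 0.2]
grip_width: 0.0852
```

>>> {"name": "apply_moves", "arguments": {"plan": [0,0,-0.01,0,0,0,0,0,-0.025,0,0,0,0,0,-0.045,0,0,0,0,0,-0.065,0,0,0,0,0,-0.085,0,0,0,0,0,-0.105,0,0,0,0,0,-0.12,0,0,0,0,0,-0.13,0,0,0]}}

```text
clock: 10.57
eef_pos: [0.6422, 0.093, 0.1918]
tool_rot: [0.707, 0.707, 0.002, 0.001]
ft_force: [0.9, 0.8, 0.5]
grip_width: 0.0857
```

```bash
python3 pic.py pics/s9.png 250 80 140
```

```text
[0.6422 0.093  0.1918] [0.7071 0.7071 0.0016 0.0012] [0.9216 0.7652 0.4665] 0.0857121544896337 10.5667
```

View pics/s9.png

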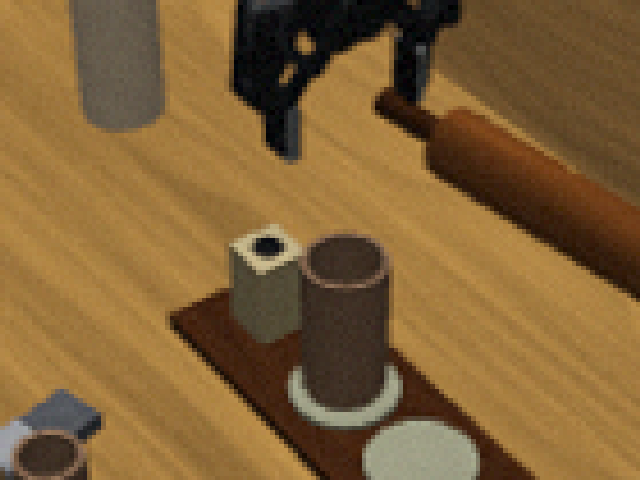

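>>> {"name": "apply_moves", "arguments": {"plan": [-0.015,-0.008,0,0,0,0,-0.045,-0.023,0,0,0,0,-0.08,-0.041,0,0,0,0,-0.116,-0.059,0,0,0,0,-0.152,-0.078,0,0,0,0,-0.188,-0.096,0,0,0,0,-0.224,-0.114,0,0,0,0,-0.26,-0.133,0,0,0,0,-0.295,-0.151,0,0,0,0,-0.325,-0.166,0,0,0,0,-0.348,-0.178,0,0,0,0,-0.36,-0.184,0,0,0,0]}}

```text
clock: 11.62
eef_pos: [0.455, -0.2697, 0.1881]
tool_rot: [0.708, 0.706, -0.001, -0.0]
ft_force: [0.1, 0.8, 0.6]
grip_width: 0.0854
```

>>> {"name": "apply_moves", "arguments": {"plan": [-0.006,-0.003,0,0,0,0,-0.006,-0.003,0,0,0,0,-0.006,-0.003,0,0,0,0,-0.006,-0.003,0.01,0,0,0,-0.006,-0.003,0.025,0,0,0,-0.006,-0.003,0.04,0,0,0,-0.006,-0.003,0.05,0,0,0,-0.006,-0.003,0.058,0,0,0,-0.006,-0.003,0.06,0,0,0,-0.006,-0.003,0.06,0,0,0]}}

```text
clock: 12.45
eef_pos: [0.454, -0.2724, 0.1277]
tool_rot: [0.707, 0.707, -0.0, -0.001]
ft_force: [-0.0, -0.5, 1.4]
grip_width: 0.0854
```

```bash
python3 pic.py pics/s10.png 290 200 140;  python3 - <<'E'
from h import *
c=optics.camera("top");cv2.imwrite("pics/t10.png",cv2.resize(c["pixels"][170:310,360:500,::-1],(560,560),interpolation=cv2.INTER_NEAREST))
E
```

```text
[ 0.454  -0.2724  0.1277] [ 0.7068  0.7074 -0.0002 -0.0008] [-0.0326 -0.4613  1.384 ] 0.08536819450046328 12.45
```

View pics/s10.png

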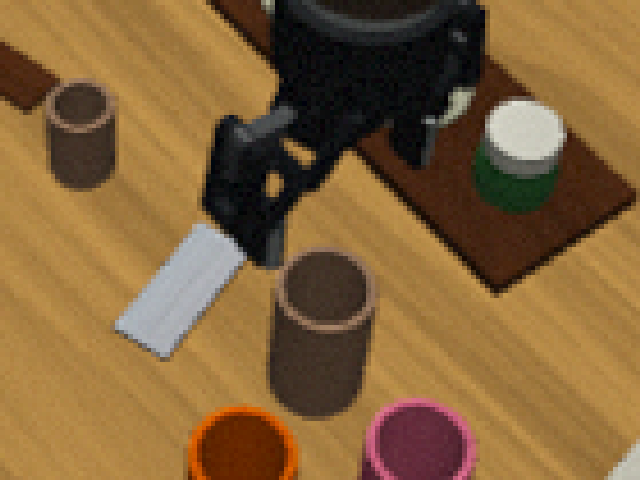

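View pics/t10.png

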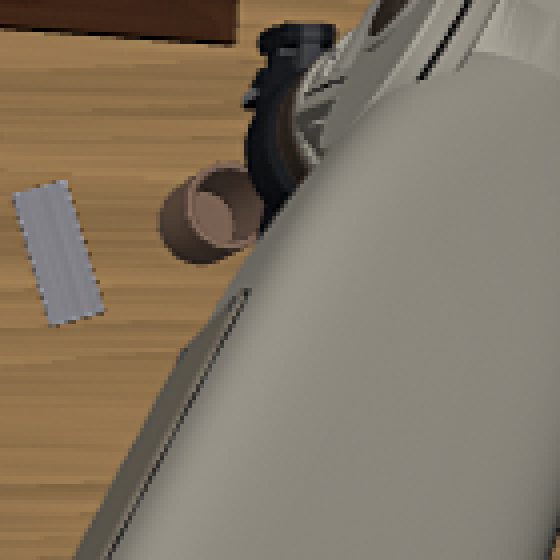

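>>> {"name": "apply_moves", "arguments": {"plan": [0,0,0.01,0,0,0,0,0,0.023,0,0,0,0,0,0.036,0,0,0,0,0,0.049,0,0,0,0,0,0.06,0,0,0,0,0,0.07,0,0,0,0,0,0.08,0,0,0,0,0,0.088,0,0,0,0,0,0.093,0,0,0,0,0,0.096,0,0,0,0,0,0.096,0,0,0]}}

```text
clock: 13.47
eef_pos: [0.4539, -0.273, 0.0319]
tool_rot: [0.707, 0.707, -0.0, -0.0]
ft_force: [-0.4, -0.0, -0.0]
grip_width: 0.0852
```

>>> {"name": "apply_moves", "arguments": {"plan": [0,0,0,0,0,0,0,0,0,0,0,0,0,0,0,0,0,0,0,0,0,0,0,0,0,0,0,0,0,0,0,0,0,0,0,0,0,0,0,0,0,0,0,0,0,0,0,0], "grip": 0.035}}

```text
clock: 14.13
eef_pos: [0.455, -0.2736, 0.0335]
tool_rot: [0.707, 0.707, 0.0, 0.001]
ft_force: [0.3, -0.4, 5.6]
grip_width: 0.0512
```

```bash
python3 pic.py pics/s11.png 300 200 120
```

```text
[ 0.455  -0.2736  0.0335] [0.7071 0.7071 0.0003 0.0011] [ 0.3452 -0.3799  5.5882] 0.051188856957482036 14.1333
```

View pics/s11.png

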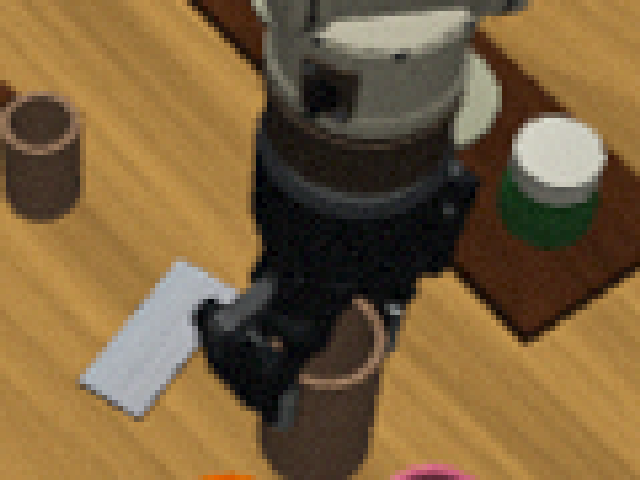

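>>> {"name": "apply_moves", "arguments": {"plan": [0,0,-0.004,0,0,0,0,0,-0.012,0,0,0,0,0,-0.024,0,0,0,0,0,-0.04,0,0,0,0.003,0.002,-0.058,0,0,0,0.012,0.008,-0.074,0,0,0,0.028,0.018,-0.085,0,0,0,0.05,0.033,-0.09,0,0,0,0.075,0.049,-0.09,0,0,0,0.1,0.065,-0.09,0,0,0,0.125,0.082,-0.09,0,0,0,0.15,0.098,-0.09,0,0,0]}}

```text
clock: 15.18
eef_pos: [0.5525, -0.1219, 0.1227]
tool_rot: [0.707, 0.707, -0.0, -0.0]
ft_force: [-0.1, -0.3, -1.1]
grip_width: 0.0511
```

>>> {"name": "apply_moves", "arguments": {"plan": [0.025,0.016,0,0,0,0,0.05,0.032,0,0,0,0,0.073,0.047,0,0,0,0,0.095,0.062,0,0,0,0,0.112,0.073,0,0,0,0,0.124,0.081,0,0,0,0,0.13,0.085,0,0,0,0,0.131,0.085,0.005,0,0,0,0.131,0.085,0.018,0,0,0,0.131,0.085,0.032,0,0,0,0.131,0.085,0.045,0,0,0,0.131,0.085,0.055,0,0,0]}}

```text
clock: 16.18
eef_pos: [0.6356, 0.0066, 0.0659]
tool_rot: [0.708, 0.707, -0.001, -0.001]
ft_force: [0.7, 0.7, -0.4]
grip_width: 0.0512
```

>>> {"name": "apply_moves", "arguments": {"plan": [0,0,0.004,0,0,0,0,0,0.007,0,0,0,0,0,0.009,0,0,0,0,0,0.01,0,0,0,0,0,0.01,0,0,0,0,0,0.01,0,0,0]}}

```text
clock: 16.68
eef_pos: [0.6376, 0.0078, 0.0582]
tool_rot: [0.707, 0.707, 0.0, 0.0]
ft_force: [0.3, -0.0, -2.0]
grip_width: 0.0516
```

```bash
python3 pic.py pics/s12.png 270 90 120
```

```text
[0.6376 0.0078 0.0582] [0.7071 0.7071 0.0004 0.0004] [ 0.2725 -0.0121 -2.0416] 0.051612141381611104 16.6833
```

View pics/s12.png

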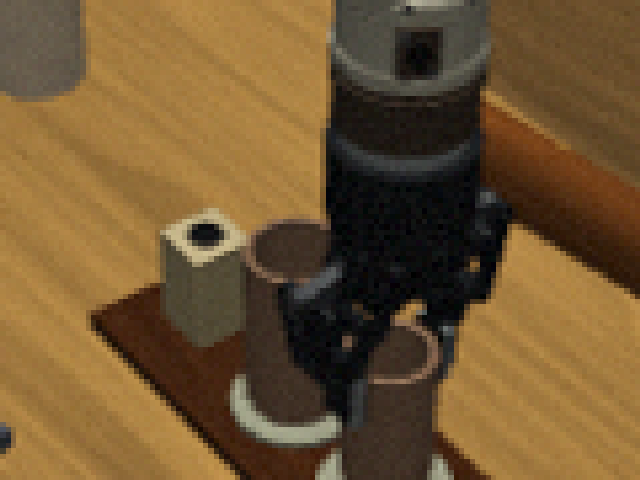

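>>> {"name": "apply_moves", "arguments": {"plan": [0,0,0.0015,0,0,0,0,0,0.003,0,0,0,0,0,0.0045,0,0,0,0,0,0.0055,0,0,0,0,0,0.0055,0,0,0,0,0,0.0055,0,0,0]}}

```text
clock: 17.23
eef_pos: [0.6371, 0.0079, 0.0519]
tool_rot: [0.707, 0.707, -0.0, -0.0]
ft_force: [0.7, -0.1, -0.5]
grip_width: 0.0513
```

>>> {"name": "apply_moves", "arguments": {"plan": [0,0,0.0005,0,0,0,0,0,0.001,0,0,0,0,0,0.001,0,0,0,0,0,0.001,0,0,0]}}

```text
clock: 17.57
eef_pos: [0.6373, 0.0078, 0.0516]
tool_rot: [0.707, 0.707, 0.0, 0.0]
ft_force: [-1.1, 0.1, 3.2]
grip_width: 0.0514
```

```bash
python3 pic.py pics/s13.png 300 120 90
```

```text
[0.6373 0.0078 0.0516] [0.7071 0.7071 0.0002 0.0002] [-1.0694  0.0523  3.1606] 0.051425080352192634 17.5667
```

View pics/s13.png

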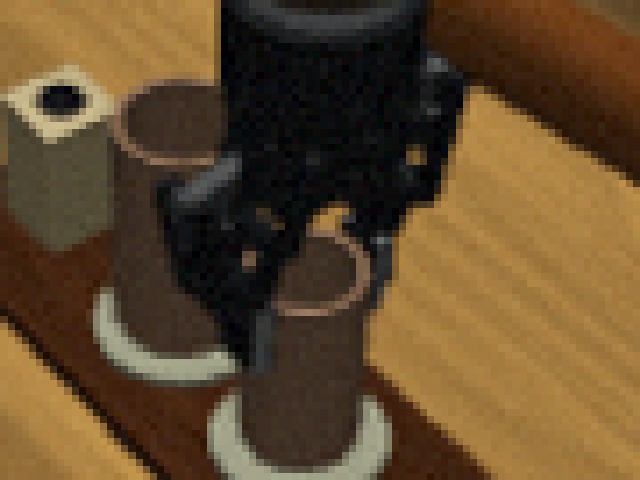

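>>> {"name": "apply_moves", "arguments": {"plan": [0,0,0,0,0,0,0,0,0,0,0,0,0,0,0,0,0,0,0,0,0,0,0,0,0,0,0,0,0,0,0,0,0,0,0,0,0,0,0,0,0,0], "grip": 0.0854}}

```text
clock: 18.2
eef_pos: [0.6372, 0.0078, 0.0509]
tool_rot: [0.707, 0.707, -0.0, -0.0]
ft_force: [0.6, 0.6, -1.0]
grip_width: 0.0856
```

>>> {"name": "apply_moves", "arguments": {"plan": [0,0,-0.01,0,0,0,0,0,-0.025,0,0,0,0,0,-0.045,0,0,0,0,0,-0.065,0,0,0,0,0,-0.085,0,0,0,0,0,-0.105,0,0,0,0,0,-0.12,0,0,0,0,0,-0.13,0,0,0,0,0,-0.13,0,0,0]}}

```text
clock: 18.95
eef_pos: [0.6388, 0.0078, 0.1846]
tool_rot: [0.707, 0.707, 0.002, 0.002]
ft_force: [0.1, 0.7, -0.7]
grip_width: 0.0854
```

```bash
python3 pic.py pics/s14.png 250 80 140
```

```text
[0.6388 0.0078 0.1846] [0.7071 0.7071 0.0021 0.0021] [ 0.0953  0.7209 -0.6865] 0.08543926592095415 18.95
```

View pics/s14.png

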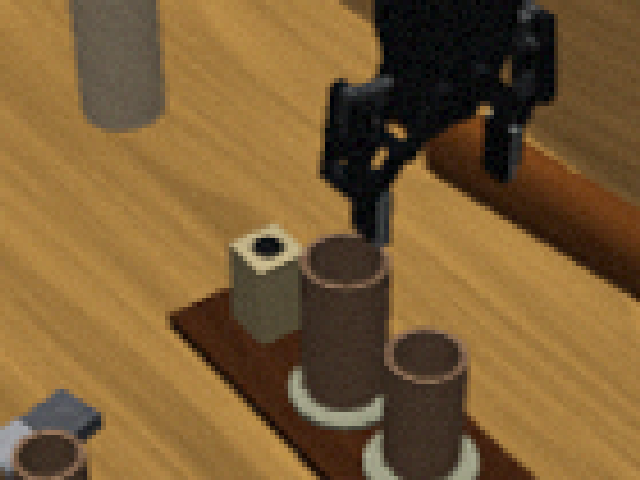

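>>> {"name": "apply_moves", "arguments": {"plan": [0.005,-0.01,0,0,0,0,0.015,-0.032,0,0,0,0,0.028,-0.06,0,0,0,0,0.041,-0.088,0,0,0,0,0.055,-0.116,0,0,0,0,0.068,-0.144,0,0,0,0,0.08,-0.17,0,0,0,0,0.09,-0.192,0,0,0,0,0.097,-0.206,0,0,0,0,0.1,-0.213,0,0,0,0,0.1,-0.213,0,0,0,0,0.1,-0.213,0.005,0,0,0]}}

```text
clock: 20.0
eef_pos: [0.4251, 0.1079, 0.1763]
tool_rot: [0.707, 0.707, 0.001, 0.001]
ft_force: [0.6, -0.7, -1.0]
grip_width: 0.0853
```

>>> {"name": "apply_moves", "arguments": {"plan": [0,0,0.012,0,0,0,0,0,0.03,0,0,0,0,0,0.048,0,0,0,0,0,0.066,0,0,0,0,0,0.084,0,0,0,0,0,0.102,0,0,0,0,0,0.12,0,0,0,0,0,0.134,0,0,0,0,0,0.146,0,0,0,0,0,0.153,0,0,0,0,0,0.156,0,0,0,0,0,0.156,0,0,0]}}

```text
clock: 21.0
eef_pos: [0.4241, 0.1074, 0.0191]
tool_rot: [0.707, 0.707, -0.001, -0.0]
ft_force: [0.2, -0.1, 0.1]
grip_width: 0.0856
```

```bash
python3 pic.py pics/s15.png 210 120 100
```

```text
[0.4241 0.1074 0.0191] [ 0.7074  0.7068 -0.0007 -0.0004] [ 0.1672 -0.1267  0.0625] 0.08561897542478812 21.0
```

View pics/s15.png

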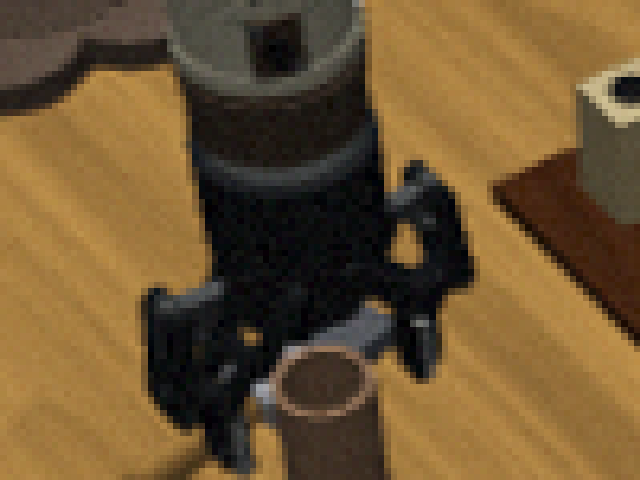

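>>> {"name": "apply_moves", "arguments": {"plan": [0,0,0,0,0,0,0,0,0,0,0,0,0,0,0,0,0,0,0,0,0,0,0,0,0,0,0,0,0,0,0,0,0,0,0,0,0,0,0,0,0,0,0,0,0,0,0,0,0,0,0,0,0,0], "grip": 0.03}}

```text
clock: 21.8
eef_pos: [0.425, 0.108, 0.0211]
tool_rot: [0.707, 0.707, 0.001, 0.001]
ft_force: [-0.5, -0.5, 5.2]
grip_width: 0.0448
```

```bash
python3 pic.py pics/s16.png 210 120 100
```

```text
[0.425  0.108  0.0211] [0.7071 0.7071 0.0009 0.0006] [-0.5001 -0.5042  5.2439] 0.04479045988248874 21.8
```

View pics/s16.png

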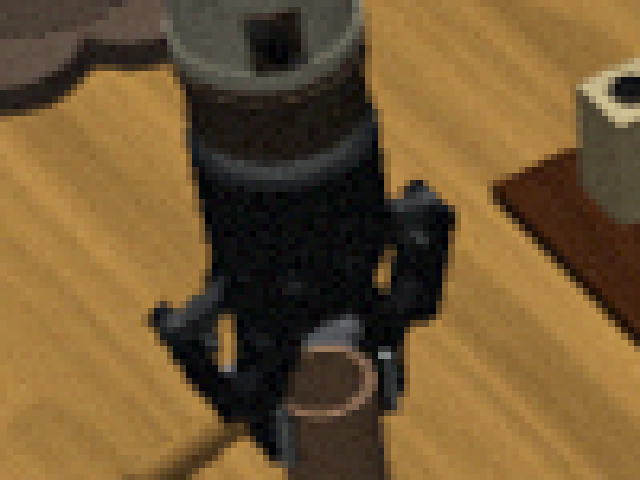

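>>> {"name": "apply_moves", "arguments": {"plan": [0,0,-0.004,0,0,0,0,0,-0.012,0,0,0,0,0,-0.026,0,0,0,0,0,-0.043,0,0,0,-0.005,0.002,-0.061,0,0,0,-0.016,0.008,-0.077,0,0,0,-0.034,0.018,-0.086,0,0,0,-0.056,0.032,-0.09,0,0,0,-0.08,0.048,-0.09,0,0,0,-0.104,0.066,-0.09,0,0,0,-0.128,0.085,-0.09,0,0,0,-0.15,0.105,-0.09,0,0,0]}}

```text
clock: 22.85
eef_pos: [0.5295, -0.0436, 0.1107]
tool_rot: [0.707, 0.707, 0.0, 0.0]
ft_force: [0.3, 0.1, -0.9]
grip_width: 0.0456
```

>>> {"name": "apply_moves", "arguments": {"plan": [-0.015,0.022,0,0,0,0,-0.026,0.044,0,0,0,0,-0.032,0.066,0,0,0,0,-0.034,0.084,0,0,0,0,-0.0345,0.096,0,0,0,0,-0.0345,0.102,0,0,0,0,-0.0345,0.104,0.003,0,0,0,-0.0345,0.104,0.012,0,0,0,-0.0345,0.104,0.026,0,0,0,-0.0345,0.104,0.04,0,0,0,-0.0345,0.104,0.051,0,0,0,-0.0345,0.104,0.057,0,0,0]}}

```text
clock: 23.85
eef_pos: [0.6309, -0.0762, 0.0507]
tool_rot: [0.707, 0.707, -0.001, -0.002]
ft_force: [0.1, 0.2, -0.8]
grip_width: 0.0452
```

>>> {"name": "apply_moves", "arguments": {"plan": [0,0,0.003,0,0,0,0,0,0.006,0,0,0,0,0,0.008,0,0,0,0,0,0.009,0,0,0,0,0,0.009,0,0,0,0,0,0.009,0,0,0]}}

```text
clock: 24.35
eef_pos: [0.6335, -0.0767, 0.0445]
tool_rot: [0.707, 0.707, 0.0, 0.0]
ft_force: [1.0, -0.2, -1.1]
grip_width: 0.0452
```

```bash
python3 pic.py pics/s17.png 290 120 110
```

```text
[ 0.6335 -0.0767  0.0445] [0.7071 0.7071 0.0003 0.0004] [ 1.0417 -0.1776 -1.095 ] 0.045180095130295146 24.35
```

View pics/s17.png

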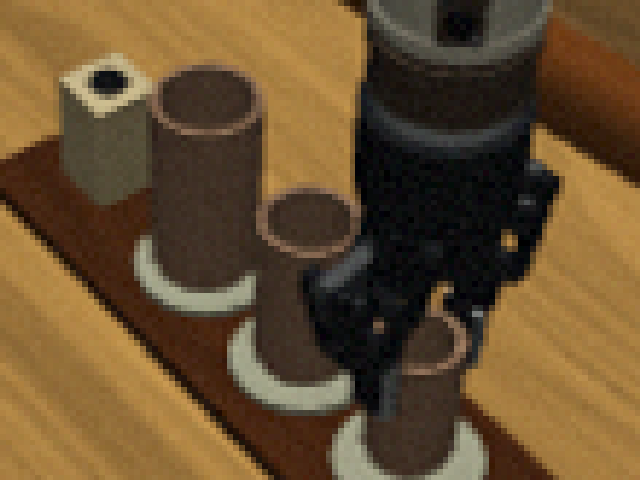

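>>> {"name": "apply_moves", "arguments": {"plan": [0,0,0.0015,0,0,0,0,0,0.003,0,0,0,0,0,0.0042,0,0,0,0,0,0.005,0,0,0,0,0,0.005,0,0,0,0,0,0.005,0,0,0]}}

```text
clock: 24.9
eef_pos: [0.6331, -0.0767, 0.0392]
tool_rot: [0.707, 0.707, -0.0, 0.0]
ft_force: [-0.7, 0.1, 0.7]
grip_width: 0.045
```

>>> {"name": "apply_moves", "arguments": {"plan": [0,0,0.0005,0,0,0,0,0,0.001,0,0,0,0,0,0.001,0,0,0,0,0,0.001,0,0,0]}}

```text
clock: 25.23
eef_pos: [0.6331, -0.0767, 0.0392]
tool_rot: [0.707, 0.707, 0.0, 0.0]
ft_force: [-3.0, 0.0, 5.3]
grip_width: 0.0452
```

```bash
python3 pic.py pics/s18.png 310 140 90
```

```text
[ 0.6331 -0.0767  0.0392] [0.7071 0.7071 0.0001 0.0002] [-2.9529  0.0475  5.3265] 0.04519730545747363 25.2333
```

View pics/s18.png

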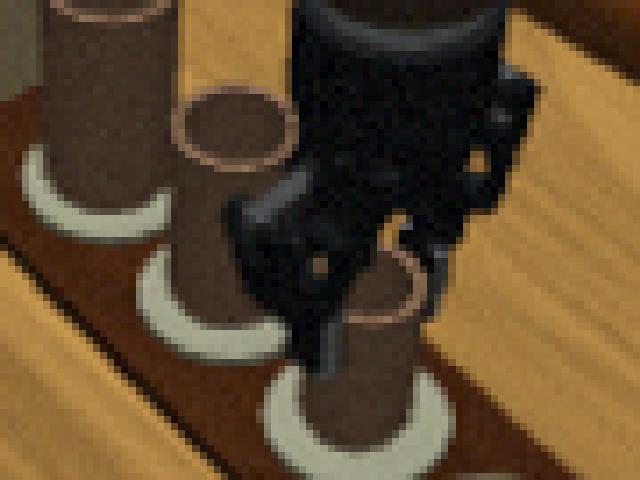

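>>> {"name": "apply_moves", "arguments": {"plan": [0,0,0,0,0,0,0,0,0,0,0,0,0,0,0,0,0,0,0,0,0,0,0,0,0,0,0,0,0,0,0,0,0,0,0,0,0,0,0,0,0,0,0,0,0,0,0,0], "grip": 0.0854}}

```text
clock: 25.95
eef_pos: [0.6332, -0.0767, 0.0379]
tool_rot: [0.707, 0.707, -0.0, -0.0]
ft_force: [0.9, 0.5, -0.1]
grip_width: 0.0853
```

>>> {"name": "apply_moves", "arguments": {"plan": [0,0,-0.01,0,0,0,0,0,-0.025,0,0,0,0,0,-0.045,0,0,0,0,0,-0.065,0,0,0,0,0,-0.085,0,0,0,0,0,-0.105,0,0,0,0,0,-0.12,0,0,0,0,0,-0.13,0,0,0,0,0,-0.13,0,0,0,0,0,-0.13,0,0,0]}}

```text
clock: 26.78
eef_pos: [0.6335, -0.0767, 0.1686]
tool_rot: [0.707, 0.707, 0.0, 0.001]
ft_force: [0.2, 0.3, -1.5]
grip_width: 0.0857
```

```bash
python3 pic.py pics/s19.png 280 120 130
```

```text
[ 0.6335 -0.0767  0.1686] [0.7071 0.7071 0.0004 0.0005] [ 0.1753  0.2535 -1.5053] 0.08574966339409433 26.7833
```

View pics/s19.png

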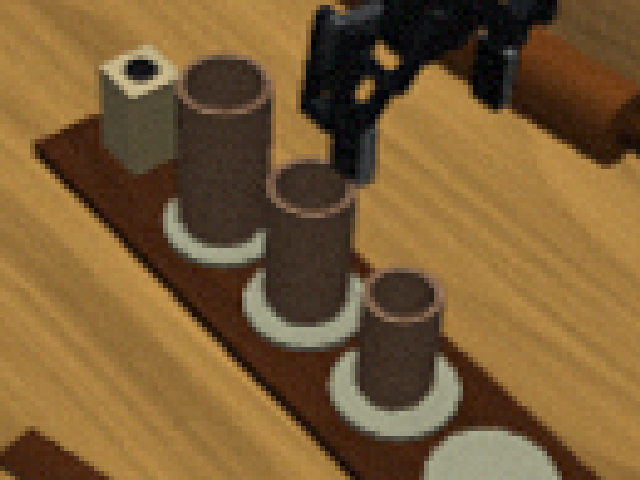

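>>> {"name": "apply_moves", "arguments": {"plan": [0,-0.01,0,0,0,0,-0.001,-0.03,0,0,0,0,-0.002,-0.055,0,0,0,0,-0.003,-0.08,0,0,0,0,-0.004,-0.105,0,0,0,0,-0.005,-0.13,0,0,0,0,-0.006,-0.153,0,0,0,0,-0.006,-0.172,0,0,0,0,-0.006,-0.185,0,0,0,0,-0.006,-0.191,0,0,0,0,-0.006,-0.191,0,0,0,0,-0.006,-0.191,0.005,0,0,0]}}

```text
clock: 27.83
eef_pos: [0.4431, -0.0828, 0.1633]
tool_rot: [0.707, 0.707, 0.001, 0.001]
ft_force: [1.3, 0.5, -0.9]
grip_width: 0.085
```

>>> {"name": "apply_moves", "arguments": {"plan": [0,0,0.012,0,0,0,0,0,0.03,0,0,0,0,0,0.048,0,0,0,0,0,0.066,0,0,0,0,0,0.084,0,0,0,0,0,0.102,0,0,0,0,0,0.118,0,0,0,0,0,0.131,0,0,0,0,0,0.142,0,0,0,0,0,0.149,0,0,0,0,0,0.151,0,0,0,0,0,0.151,0,0,0]}}

```text
clock: 28.83
eef_pos: [0.4421, -0.0826, 0.0112]
tool_rot: [0.707, 0.707, -0.0, -0.001]
ft_force: [0.4, -0.2, 0.6]
grip_width: 0.0851
```

```bash
python3 pic.py pics/s20.png 255 170 100
```

```text
[ 0.4421 -0.0826  0.0112] [ 0.7071  0.7072 -0.0004 -0.0006] [ 0.4493 -0.1967  0.558 ] 0.0850829114382943 28.8333
```

View pics/s20.png

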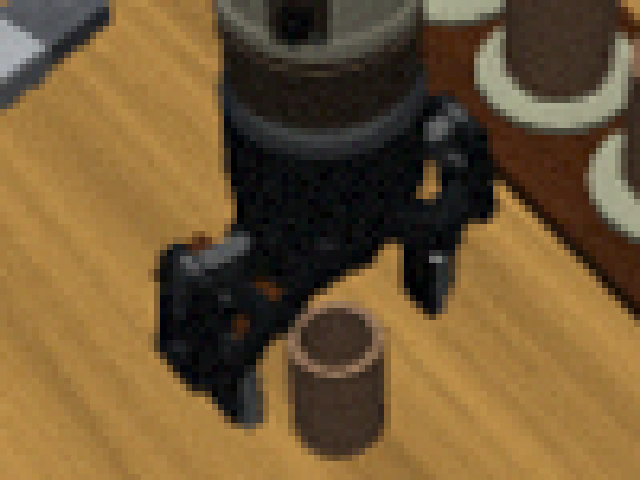

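>>> {"name": "apply_moves", "arguments": {"plan": [0,0,0,0,0,0,0,0,0,0,0,0,0,0,0,0,0,0,0,0,0,0,0,0,0,0,0,0,0,0,0,0,0,0,0,0,0,0,0,0,0,0,0,0,0,0,0,0,0,0,0,0,0,0,0,0,0,0,0,0], "grip": 0.025}}

```text
clock: 29.72
eef_pos: [0.4429, -0.0828, 0.0129]
tool_rot: [0.707, 0.707, 0.0, 0.001]
ft_force: [-0.1, 0.4, 5.5]
grip_width: 0.0377
```

```bash
python3 pic.py pics/s21.png 255 170 100
```

```text
[ 0.4429 -0.0828  0.0129] [0.7071 0.7071 0.0005 0.0007] [-0.0532  0.3787  5.4872] 0.037653000431489905 29.7167
```

View pics/s21.png

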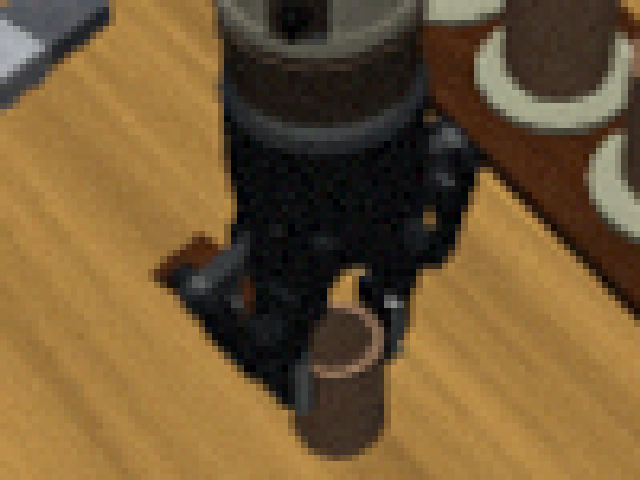

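>>> {"name": "apply_moves", "arguments": {"plan": [0,0,-0.004,0,0,0,0,0,-0.012,0,0,0,0,0,-0.026,0,0,0,0,0,-0.043,0,0,0,-0.004,0.001,-0.06,0,0,0,-0.012,0.004,-0.075,0,0,0,-0.024,0.01,-0.086,0,0,0,-0.038,0.02,-0.09,0,0,0,-0.052,0.034,-0.09,0,0,0,-0.064,0.051,-0.09,0,0,0,-0.072,0.07,-0.09,0,0,0,-0.077,0.09,-0.09,0,0,0]}}

```text
clock: 30.77
eef_pos: [0.5325, -0.1608, 0.1026]
tool_rot: [0.708, 0.707, -0.0, 0.0]
ft_force: [1.5, 0.5, 0.1]
grip_width: 0.038
```

>>> {"name": "apply_moves", "arguments": {"plan": [-0.0015,0.02,0,0,0,0,-0.0015,0.04,0,0,0,0,-0.0015,0.06,0,0,0,0,-0.0015,0.078,0,0,0,0,-0.0015,0.09,0,0,0,0,-0.0015,0.096,0,0,0,0,-0.0015,0.097,0.003,0,0,0,-0.0015,0.097,0.012,0,0,0,-0.0015,0.097,0.026,0,0,0,-0.0015,0.097,0.04,0,0,0,-0.0015,0.097,0.051,0,0,0,-0.0015,0.097,0.057,0,0,0]}}

```text
clock: 31.77
eef_pos: [0.6268, -0.1608, 0.0427]
tool_rot: [0.707, 0.707, -0.001, -0.002]
ft_force: [-0.0, -0.1, -0.8]
grip_width: 0.0378
```

>>> {"name": "apply_moves", "arguments": {"plan": [0,0,0.003,0,0,0,0,0,0.006,0,0,0,0,0,0.008,0,0,0,0,0,0.009,0,0,0,0,0,0.009,0,0,0,0,0,0.009,0,0,0]}}

```text
clock: 32.27
eef_pos: [0.6295, -0.1613, 0.0365]
tool_rot: [0.707, 0.707, 0.0, 0.0]
ft_force: [0.7, 0.4, -0.3]
grip_width: 0.0378
```

>>> {"name": "apply_moves", "arguments": {"plan": [0,0,0.0015,0,0,0,0,0,0.003,0,0,0,0,0,0.0042,0,0,0,0,0,0.005,0,0,0,0,0,0.005,0,0,0,0,0,0.005,0,0,0]}}

```text
clock: 32.77
eef_pos: [0.6292, -0.1612, 0.031]
tool_rot: [0.707, 0.707, -0.0, 0.0]
ft_force: [-1.0, -0.0, 0.0]
grip_width: 0.0378
```

```bash
python3 pic.py pics/s22.png 320 160 100
```

```text
[ 0.6292 -0.1612  0.031 ] [ 0.7071  0.7071 -0.      0.    ] [-1.007  -0.0429  0.0296] 0.03782460220201236 32.7667
```

View pics/s22.png

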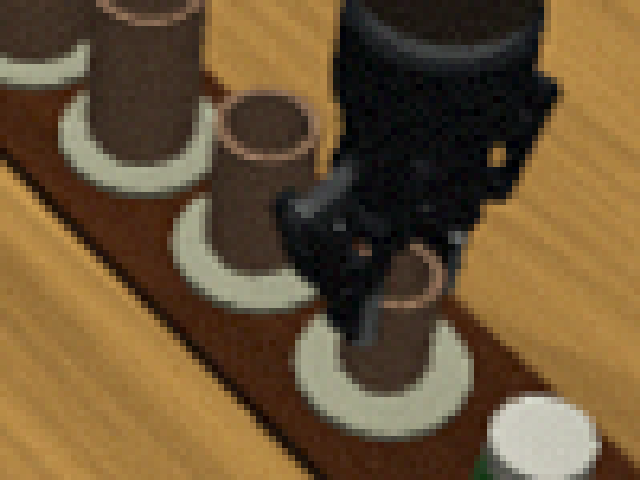

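>>> {"name": "apply_moves", "arguments": {"plan": [0,0,0.0005,0,0,0,0,0,0.001,0,0,0,0,0,0.001,0,0,0,0,0,0.001,0,0,0]}}

```text
clock: 33.15
eef_pos: [0.6292, -0.1612, 0.0309]
tool_rot: [0.707, 0.707, 0.0, 0.0]
ft_force: [-2.5, 0.4, 5.4]
grip_width: 0.0377
```

>>> {"name": "apply_moves", "arguments": {"plan": [0,0,0,0,0,0,0,0,0,0,0,0,0,0,0,0,0,0,0,0,0,0,0,0,0,0,0,0,0,0,0,0,0,0,0,0,0,0,0,0,0,0,0,0,0,0,0,0,0,0,0,0,0,0], "grip": 0.0854}}

```text
clock: 33.9
eef_pos: [0.6292, -0.1612, 0.03]
tool_rot: [0.707, 0.707, -0.0, -0.0]
ft_force: [-1.0, -0.2, 0.4]
grip_width: 0.0859
```

>>> {"name": "apply_moves", "arguments": {"plan": [0,0,-0.01,0,0,0,0,0,-0.025,0,0,0,0,0,-0.045,0,0,0,0,0,-0.065,0,0,0,0,0,-0.085,0,0,0,0,0,-0.105,0,0,0,0,0,-0.12,0,0,0,0,0,-0.13,0,0,0,0,0,-0.13,0,0,0,0,0,-0.13,0,0,0]}}

```text
clock: 34.73
eef_pos: [0.6295, -0.1613, 0.1606]
tool_rot: [0.707, 0.707, 0.0, 0.001]
ft_force: [-0.2, -0.3, -0.2]
grip_width: 0.0852
```

>>> {"name": "apply_moves", "arguments": {"plan": [-0.005,-0.01,0,0,0,0,-0.015,-0.03,0,0,0,0,-0.03,-0.06,0,0,0,0,-0.05,-0.09,0,0,0,0,-0.07,-0.12,0,0,0,0,-0.09,-0.15,0,0,0,0,-0.11,-0.18,0,0,0,0,-0.13,-0.2,0,0,0,0,-0.145,-0.215,0,0,0,0,-0.155,-0.222,0,0,0,0,-0.158,-0.224,0,0,0,0,-0.158,-0.224,0,0,0,0]}}

```text
clock: 35.73
eef_pos: [0.4048, -0.3194, 0.1592]
tool_rot: [0.708, 0.707, 0.0, -0.001]
ft_force: [0.3, 0.6, -0.4]
grip_width: 0.0858
```

```bash
python3 pic.py pics/s23.png 280 110 160;  python3 - <<'E'
from h import *
c=optics.camera("top");cv2.imwrite("pics/t23.png",cv2.resize(c["pixels"][100:200,190:440,::-1],(800,320),interpolation=cv2.INTER_NEAREST))
E
```

```text
[ 0.4048 -0.3194  0.1592] [ 0.7076  0.7066  0.0001 -0.0006] [ 0.3366  0.6473 -0.445 ] 0.08575276326125435 35.7333
```

View pics/s23.png

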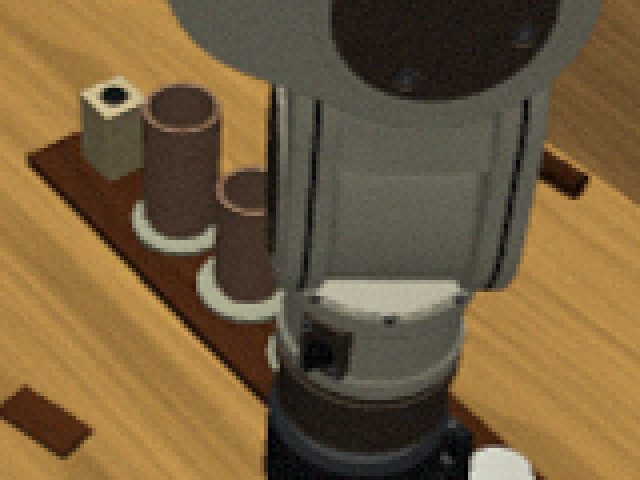

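View pics/t23.png

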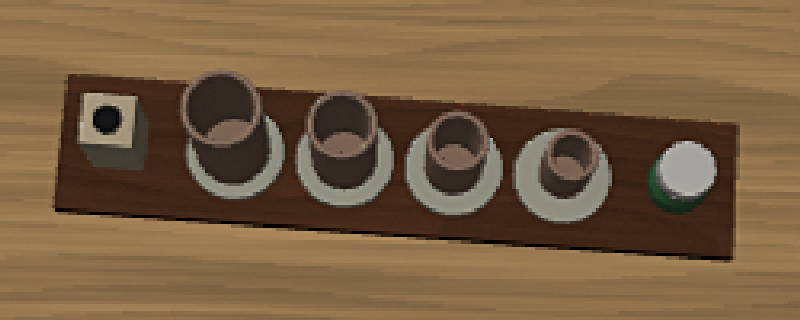

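```bash
python3 - <<'E'
from h import *
t=optics.camera("top")
for u,v,z,D in((259.2,134.2,.126,(.6391,.0917)),(297,139.1,.110,(.6352,.0072)),(332.7,144.1,.094,(.631,-.0777)),(368.75,148.6,.078,(.6272,-.1627))):
    print((onz(t,u-.5,v-.5,z)[:2]-D)*1000)
E
```

```text
[-0.8971  0.673 ]
[-0.9464 -0.1342]
[-1.3669  1.6432]
[-1.2288  0.1515]
```

All four are within about 2 mm of centre and upright, so I'm handing it in.

```bash
python3 -c "
from workcell import bot
print(bot.job_done())"
```

```text
the job is handed in; nothing more can be done
None
```

All four beakers are on the plaster discs in size order: pot_c next to the kiln prop, then pot_a, pot_d and pot_b at the jar end. I set each one down until the force reading showed contact (3 to 6 N) before opening the fingers. The job was handed in at about 36 s of the 109 s allowed.

- **Centring and upright:** The last top view shows all four upright, with each rim centre within about 2.2 mm of its disc centre. The last side view agreed for pot_c and pot_a, but the arm hid pot_d and pot_b. Pot_d showed upright and centred after its release. My last side picture of pot_b was before its release.
- **Disagreements:** The two cameras differed by 3 to 5 mm on absolute positions, so I used their average. The open fingertips also appeared about 20 mm higher in the pictures than the given geometry suggests, so I regripped pot_c 11 mm lower before lifting it.
- **Unchecked:** I took no picture after handing in.

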